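Present a labelled parts canister and hold the scanner shutter half open

ROBOT

A 6-joint arm with a two-finger parallel gripper is mounted at the origin on the work surface. World frame = base frame: x ahead of the robot, y to its left, z up, the work surface at z = 0. Lengths are in m, angles in rad, forces in N, time in s.
With the tool pointing down it reaches from about 0.375 to 0.975 m from the base axis. Payload 3.8 kg.
Tool frame: the origin (TCP) lies midway between the tips of the shut fingers; the grasp point (between the pads) lies 19 mm behind it; z points along the fingers, y is the line along which they close (so a half turn about z gives the same grasp; the last joint's range is limited). The gripper opens to 88 mm and grips with 3 to 60 N. Pads are 18 mm wide; open, the fingers measure 123 mm over their backs; the gripper's body (75 mm by 187 mm) begins 45 mm behind the grasp point.
Start: joints at [-1.167, 0.264, 1.604, -0, 1.274, -0.037], TCP at [0.288, -0.61, 0.239] pointing down, gripper open.
Joint ranges: [-2.63, 2.63], [-0.94, 2.18], [0.31, 2.57], [-1.31, 4.45], [0, 2.66], [-2.55, 2.55]. Speed limits (rad/s): [2.57, 2.57, 3.14, 3.14, 3.14, 3.14].

INTERFACE

Orientations are given as a unit quaternion [x, y, z, w].
In Python, from station import manip, imaging gives the robot as it stands.
- The arm moves only by the tool send_rows, never from a script. Its arguments are lists of equal length, an entry for each row: "offset": the shift along the tool's x, y, z in units of 25 mm (1.0 is 25 mm), a list of three; "spin": the turn about the tool's z in units of 6 degrees (1.0 is 6 degrees); "claw": the opening in per cent of the stroke, from 0 (shut) to 100 (fully open). In form: {"offset": [[x, y, z], ...], "spin": [spin, ...], "claw": [claw, ...]}. A call has 1 to 10 rows; each row is the pose to reach, as a shift and turn from the pose commanded when the call began, along the tool's axes at that moment; what a row does not reach only later rows make up. A row lasts 1/10 s, in which the tool goes at most 50 mm and 8.59 degrees, less where a joint would pass 70% of its speed; a pose out of reach is approached as far as the arm can. A call with a gripper value outside its range is refused whole. The fingers move at their own pace and stop on an object; "force" is the grip in N (left out, the last holds). Time passes only in rows, so rows that repeat a pose let the fingers close. It gives the time, the measured TCP pose, the force, the opening and the grip force at its end, in the units of the state.
- manip.get_state(): the state, without advancing time (a new reading comes with each control period).
- imaging.capture(name): name is "side" or "top" or "wrist"; returns a dict with "pixels" (480x640x3 uint8, red, green, blue), "fx", "fy", "cx", "cy" (pixels), "k1" (the pictures are not rectified: a ray, as slopes to the right and down, at radius r is drawn at 1 + k1 r^2 times it, then the intrinsics apply), "T" (4x4, takes a point from camera to world coordinates). Camera axes: x right, y up, looking along -z (the intrinsics and any distortion apply to the point x, -y, -z); pixel columns grow to the right and rows downward; lengths in m; the calibration is good to about 2 mm. A picture is of the moment at which its call begins. There is no depth.
- manip.finish_job(): hands the job in; it is judged then, once.
The state is a dict: "time_s": time; "q": joint angles; "joint_vel": joint speeds; "tau": joint torques, N m; "tool_pos": TCP position; "tool_rot": TCP orientation; "force": force on the tool from outside, world axes, zero at the start; "wrist_torque": the same for the moment, N m; "grip_width": opening from 0.0 (shut) to 1.0 (fully open); "grasp_force": force on a finger pad.
Only numpy, scipy, OpenCV 4.12 (cv2) and the standard library are available. Lean on these libraries where they do the work, as an engineer would, in place of code of your own. Each camera call takes 0.05 s, during which the arm holds its last target. There are 200 camera calls.

TASK

Turn the labelled parts canister on the scanner's round stand so that its paper label squarely faces the scanner window, and let go of it, still upright and centred on the stand. Then take the scanner's sprung shutter by its upright tab, slide it open to half of its travel and hold it still there with the fingers: the job finishes while you are still holding it, as it shuts if let go. Leave the other things on the bench where they are.

Things in the scene. Friction and masses are not known exactly. Their poses are not given: they have to be found in the camera images.
- canister_mid (a point): Centre of the parts canister: upright dark steel cylinder, 54 mm across, 109 mm high, black lid, the only one with a paper label (centre 55 mm above its foot). Stands loose on the scanner's stand. z up its axis, x out through the middle of the label. A steel strip (9 mm wide, 3 mm high) on the lid runs from centre to rim above the label. 0.2 to 0.45 kg.
- label (a point): Middle of the canister's paper label (71 degrees of the circumference, 56 mm tall), on its side surface, 27 mm from the axis, 55 mm above its foot; axes as the canister's.
- window (a point): Middle of the scanner's window in its front face, 50 mm above the bench, behind the closed shutter. Scanner axes: x level from the stand into the scanner, square to the face; y along the face, the way the shutter opens; z up. The scanner is a fixed dark grey box, here x 0 to 80 mm, y -45 to 125 mm, flat top 95 mm above the bench.
- stand (a point): Centre of the top face of the fixed round steel stand (92 mm across, 6 mm high), straight in front of the window, 120 mm from the scanner's face; axes as the scanner's.
- tab (a point): Grip point of the shutter's upright steel tab, on its centre line, 114 mm above the bench; moves with the shutter, axes as the scanner's. The tab stands above the scanner's flat top: 12 mm thick along the slide (y), 24 mm along x, from 95 to 132 mm above the bench; free on both sides.
- shutter (a joint): Shutter travel along the scanner's y axis, m: 0 closed, 0.064 fully open, 0.032 half. A spring closes it: about 3 N when closed, 9 N at half, 15 N fully open; it shuts if let go. Three white lines on the scanner's top behind the tab mark closed, half (the middle, longest one) and fully open, to be met by the tab's middle.
- jar: Bystander: squat amber glass jar with a steel lid, 62 mm across, 76 mm high; stands near the scanner; leave alone; origin at the centre of its underside
- hub: Bystander: aluminium wheel hub on end, 48 mm across, 70 mm high; stands near the scanner; leave alone; origin at the centre of its underside
- oil: Bystander: white oil bottle, 52 mm across, 150 mm high; leave alone; origin at the centre of its underside
- wrench: Bystander: steel wrench lying flat; leave alone
- driver: Bystander: screwdriver lying flat; leave alone
- sprocket: Bystander: flat toothed steel sprocket, 96 mm across, 13 mm high; leave alone; origin at the centre of its underside
- tin: Bystander: plain steel tin, 72 mm across, 75 mm high, no label; leave alone; origin at the centre of its underside
Things that resemble listed ones, but are neither listed nor needed, are in the scene too. What is shaped like the part that bears canister_mid but green or turquoise is not meant.

How it is judged:
By the outcome, as a careful person would: the job done as asked, in the order asked, and still so for the second after the job is handed in, while the arm keeps its last pose, push and grip.
It also fails if it takes over 48 s, if anything falls off the work surface, if the arm or the gripper's body presses on something with over 40 N, if the wrist force passes 120 N, or if a joint passes its speed limit or range.

## Working session

There is one attempt and no reset: what is moved stays moved. The work goes in short steps, Python scripts to look and compute and a tool call to move; the robot and the scene stay as the last step left them, time stands still between calls to the robot, and variables do not carry over. Pictures are saved under pics/ and viewed, at most 10 in all, crops included, and the job is handed in when it is done.

Besides the shell and the picture viewer there is one more tool, called after "Call:" as name([rows], argument=value, ...), one row to a line, values as JSON. send_rows: Moves the arm, as the interface text tells. Its arguments: {"type":"object","properties":{"offset":{"type":"array","items":{"type":"array","items":{"type":"number"}}},"spin":{"type":"array","items":{"type":"number"}},"claw":{"type":"array","items":{"type":"number"}},"force":{"type":"number"}},"required":["offset","spin","claw"]}

```bash
mkdir -p pics; ls; cat > h.py <<'E'
import numpy as np, cv2, json
from station import manip, imaging
def cap(n,f=None):
    c=imaging.capture(n); c={k:(np.array(v) if k in("pixels","T") else v) for k,v in c.items()}
    if f: cv2.imwrite(f"pics/{f}.png",c["pixels"][:,:,::-1]); np.save(f"pics/{f}.npy",c,allow_pickle=True)
    return c
def load(f): return np.load(f"pics/{f}.npy",allow_pickle=True).item()
def ray(c,u,v):
    K=np.array([[c["fx"],0,c["cx"]],[0,c["fy"],c["cy"]],[0,0,1.]])
    p=cv2.undistortPoints(np.array([[[u,v]]],float),K,np.array([c["k1"],0,0,0.]))[0,0]
    d=c["T"][:3,:3]@np.array([p[0],-p[1],-1]); return c["T"][:3,3],d
def onz(c,u,v,z):
    o,d=ray(c,u,v); return o+d*(z-o[2])/d[2]
def proj(c,P):
    p=np.linalg.inv(c["T"])@np.append(P,1); a,b=p[0]/-p[2],-p[1]/-p[2]
    s=1+c["k1"]*(a*a+b*b); return c["fx"]*a*s+c["cx"],c["fy"]*b*s+c["cy"]
def totool(P):
    from scipy.spatial.transform import Rotation as R
    s=manip.get_state(); return R.from_quat(s["tool_rot"]).inv().apply(np.array(P)-s["tool_pos"])/0.025
E
python3 - <<'E'
from h import *
for n in("top","side"):
    c=cap(n,n+"0"); print(n,c["T"].round(3).tolist(),c["fx"],c["k1"])
print(manip.get_state())
E
```

```text
pics
top [[0.003, 0.978, -0.208, 0.354], [-1.0, 0.004, 0.003, 0.036], [0.004, 0.208, 0.978, 1.154], [0.0, 0.0, 0.0, 1.0]] 451.84171426084583 0.025023153118404178
side [[-0.787, 0.441, -0.431, -0.008], [-0.616, -0.585, 0.527, 0.759], [-0.02, 0.681, 0.732, 1.105], [0.0, 0.0, 0.0, 1.0]] 504.04228401182905 -0.09710897255805814
{'time_s': 0.1, 'q': array([-1.16690512e+00,  2.64685786e-01,  1.60522689e+00, -6.83911535e-06,
        1.27371499e+00, -3.68534147e-02]), 'joint_vel': array([-0.00238445, -0.00064802, -0.00292627, -0.00096475,  0.0011605 ,
        0.00031649]), 'tau': array([-5.75404420e-05, -5.03617680e+01, -3.58071256e+01,  7.30620045e-02,
        2.33094039e-02, -4.39382734e-05]), 'tool_pos': array([ 0.28773538, -0.60988905,  0.23751284]), 'tool_rot': array([ 9.75815408e-01,  2.18593812e-01, -1.88898813e-04, -9.99821944e-04]), 'force': array([0.21858623, 0.04499212, 0.86028776]), 'wrist_torque': array([ 0.04008833,  0.01081707, -0.0041039 ]), 'grasp_force': 0.0, 'grip_width': 0.9999154537673207}
```

View pics/top0.png

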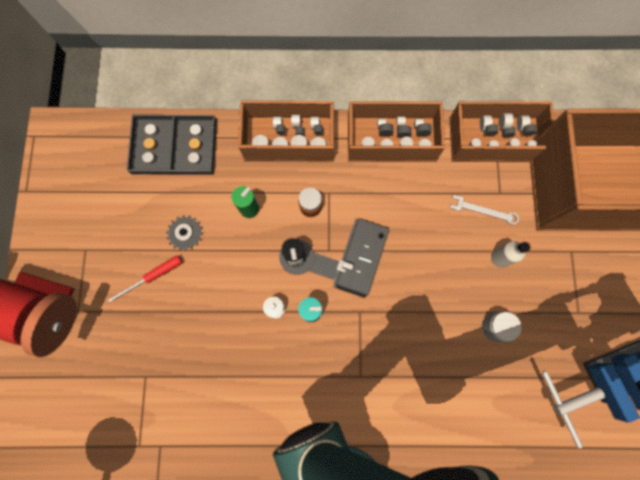

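View pics/side0.png

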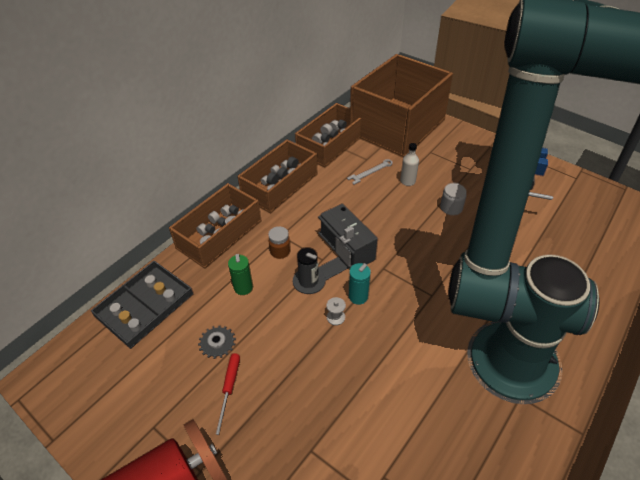

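Both views agree. The candidates are the dark cylinder with black lid on the round stand (top 293,250; side 308,268), the green one (top 244,200) and the turquoise one (top 311,308). Only the dark one stands on the stand and shows a label, so it fits. The scanner is at top (361,257), with the tab near (345,267). I'll confirm in an enlarged crop.

```bash
python3 - <<'E'
from h import *
a=load("top0")["pixels"][205:305,265:398,::-1]; b=load("side0")["pixels"][195:305,280:390,::-1]
a=cv2.resize(a,(798-400,300),interpolation=cv2.INTER_CUBIC) if 0 else cv2.resize(a,None,fx=3,fy=3,interpolation=cv2.INTER_CUBIC)
b=cv2.resize(b,None,fx=3.5,fy=3.5,interpolation=cv2.INTER_CUBIC)
o=np.zeros((400,800,3),np.uint8); o[:a.shape[0],:a.shape[1]]=a; o[:b.shape[0],405:405+b.shape[1]]=b
cv2.imwrite("pics/crop1.png",o)
E
```

```text
(no output)
```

View pics/crop1.png

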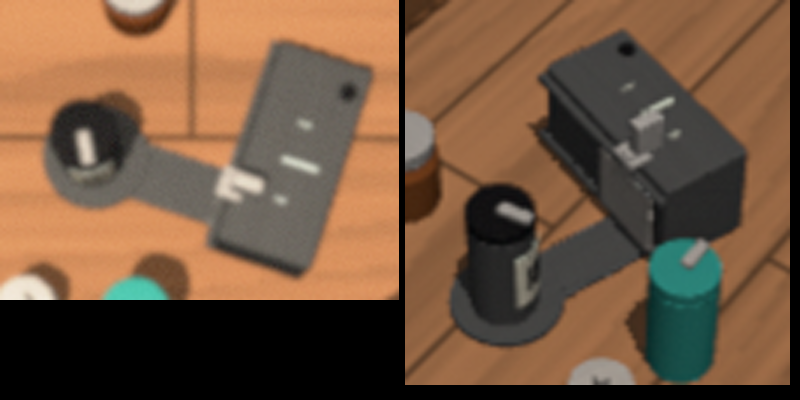

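The crop confirms it: the dark canister stands on the round stand. Its lid strip points image-down, while the scanner lies to the right. The tab is at crop (245,182), beside the closed mark. Next I'll work out coarse poses.

```bash
python3 - <<'E'
from h import *
c=load("top0"); s=load("side0")
T=lambda u,v,z:onz(c,265+(u+.5)/3-.5,205+(v+.5)/3-.5,z)
S=lambda u,v,z:onz(s,280+(u-405+.5)/3.5-.5,195+(v+.5)/3.5-.5,z)
f=lambda p:p.round(4)
for n,p in dict(tl=T(275,40,.095),tr=T(372,68,.095),br=T(303,272,.095),bl=T(212,242,.095),m1=T(305,124,.095),m2=T(299,163,.095),m3=T(281,200,.095),mA=T(282,158,.095),mB=T(318,170,.095),stand=T(94,158,.006),s0=T(82,130,.118),s1=T(90,163,.118),tab=T(247,182,.132)).items(): print(n,f(p))
for n,p in dict(stand=S(507,297,.006),lid=S(500,212,.115),s0=S(500,208,.118),s1=S(530,217,.118),tab=S(647,118,.132),turq=S(684,262,.115)).items(): print('side',n,f(p))
# stand rim via dark mask
E
```

```text
tl [ 0.6363 -0.036   0.095 ]
tr [ 0.6133 -0.1137  0.095 ]
br [ 0.4498 -0.056   0.095 ]
bl [0.4728 0.0149 0.095 ]
m1 [ 0.5672 -0.0592  0.095 ]
m2 [ 0.5357 -0.054   0.095 ]
m3 [ 0.5061 -0.0395  0.095 ]
mA [ 0.5397 -0.0406  0.095 ]
mB [ 0.5302 -0.069   0.095 ]
stand [0.5546 0.1144 0.006 ]
s0 [0.5572 0.1164 0.118 ]
s1 [0.5312 0.1097 0.118 ]
tab [ 0.5146 -0.0111  0.132 ]
side stand [0.5579 0.1134 0.006 ]
side lid [0.5558 0.1186 0.115 ]
side s0 [0.5565 0.1175 0.118 ]
side s1 [0.5334 0.1109 0.118 ]
side tab [ 0.516  -0.0116  0.132 ]
side turq [0.42   0.0755 0.115 ]
```

Call:
send_rows([
  [22, -21.6, 0.6],
  [22, -21.6, 0.6],
  [22, -21.6, 0.6],
  [22, -21.6, 0.6],
  [22, -21.6, 0.6],
  [22, -21.6, 0.6],
  [22, -21.6, 0.6],
  [22, -21.6, 0.6],
  [22, -21.6, 0.6],
  [22, -21.6, 0.6],
], spin=[-8, -8, -8, -8, -8, -8, -8, -8, -8, -8], claw=[100, 100, 100, 100, 100, 100, 100, 100, 100, 100])

```text
time_s: 1.1
tool_pos: [0.4612, -0.1395, 0.2287]
tool_rot: [0.803, 0.597, -0.0, -0.0]
force: [-0.6, -0.6, -0.1]
grip_width: 1.0
grasp_force: 0.0
```

```bash
python3 - <<'E'
from h import *
s=manip.get_state(); print(s["time_s"],s["tool_pos"],s["tool_rot"],s["q"],totool([.5565,.1165,.22]))
E
```

```text
1.1 [ 0.46116475 -0.13949281  0.22873125] [ 8.02607971e-01  5.96506870e-01 -9.81499645e-06 -4.50661143e-06] [-3.45426067e-01 -1.00593641e-01  2.01526688e+00 -1.20728442e-05
  1.22693779e+00 -5.29092867e-02] [10.90438854  0.69871735  0.34912357]
```

Call:
send_rows([
  [10.5, 0.6, 0.4],
  [10.5, 0.6, 0.4],
  [10.5, 0.6, 0.4],
  [10.5, 0.6, 0.4],
  [10.5, 0.6, 0.4],
  [10.5, 0.6, 0.4],
  [10.5, 0.6, 0.4],
  [10.5, 0.6, 0.4],
  [10.5, 0.6, 0.4],
], spin=[0, 0, 0, 0, 0, 0, 0, 0, 0], claw=[100, 100, 100, 100, 100, 100, 100, 100, 100])

```text
time_s: 2.0
tool_pos: [0.5506, 0.1039, 0.2188]
tool_rot: [0.803, 0.596, -0.0, 0.0]
force: [0.5, 0.1, 0.4]
grip_width: 1.001
grasp_force: 0.0
```

```bash
python3 - <<'E'
from h import *
c=cap("wrist","w1"); print(c["T"].round(3).tolist(),c["fx"],c["k1"])
s=manip.get_state(); print(s["time_s"],s["tool_pos"],s["force"],totool([.5565,.1165,.22]))
E
```

```text
[[0.957, 0.278, 0.082, 0.574], [-0.289, 0.918, 0.27, 0.173], [-0.0, -0.282, 0.959, 0.364], [0.0, 0.0, 0.0, 1.0]] 372.7755373321135 -0.050645202499217765
2.05 [0.55074779 0.10377739 0.21898078] [-0.57472008 -0.01373793 -0.22636922] [ 0.55374795  0.07254269 -0.04107685]
```

View pics/w1.png

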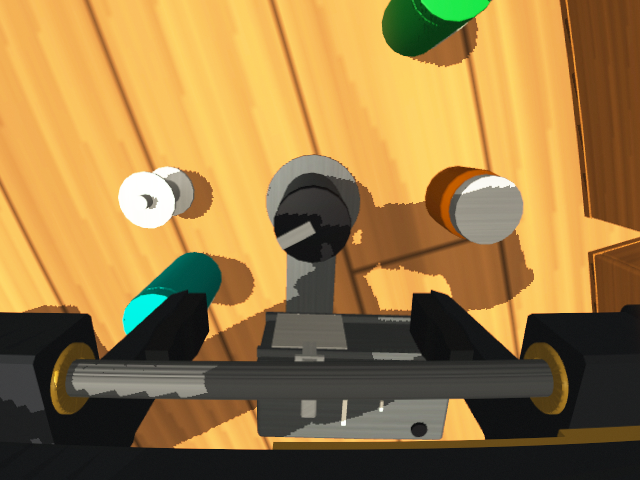

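The wrist view shows the dark lid at about (312,218) with the strip ending at (280,244), the stand rim around (313,198), and the scanner below with its tab at (308,385) and the white marks. Now a precise fit from this view.

```bash
cat > fit.py <<'E'
from h import *
from scipy.optimize import least_squares
def circ(c,pts,z,r):
    P=np.array([onz(c,u,v,z)[:2] for u,v in pts])
    f=least_squares(lambda x:np.hypot(*(P-x).T)-r,P.mean(0),loss="soft_l1",f_scale=.001); return f.x,np.abs(f.fun).mean()
def edges(c,cen,angs,test,r0,r1):
    g=cv2.GaussianBlur(c["pixels"],(3,3),0).astype(int); out=[]
    for a in np.radians(angs):
        for r in np.arange(r0,r1,.5):
            u,v=cen[0]+r*np.cos(a),cen[1]+r*np.sin(a)
            if test(g[int(round(v)),int(round(u))]): out.append((u,v)); break
    return out
E
python3 - <<'E'
from fit import *
c=load("w1"); 
lid=edges(c,(312,218),list(range(20,95,5))+list(range(95,160,5)),lambda p:p.max()>60,34,55)
print("lid",circ(c,lid,.115,.027),np.hypot(*(np.array(lid)-[312,218]).T).round())
st=edges(c,(313,198),range(185,356,5),lambda p:p[0]-p[2]>60,30,65)
print("stand",circ(c,st,.006,.046),np.hypot(*(np.array(st)-[313,198]).T).round())
g=c["pixels"].astype(int); m=np.zeros(g.shape[:2],np.uint8); m[210:255,270:330]=(g[210:255,270:330].min(2)>105)
n,l,stt,ce=cv2.connectedComponentsWithStats(m); k=1+stt[1:,4].argmax(); print(stt[k],ce[k])
ys,xs=np.where(l==k); P=np.array([onz(c,u,v,.118)[:2] for u,v in zip(xs,ys)])
b=cv2.minAreaRect((P*1e4).astype(np.float32)); print(b)
w=np.linalg.svd(P-P.mean(0))[2][0]; print("strip mean",P.mean(0),"ang",np.degrees(np.arctan2(w[1],w[0])))
for a,bb,z in[((265,314),(403,315),.095),((288,262),(288,310),.006),((334,265),(334,310),.006),((344,403),(344,425),.095)]:
    p,q=onz(c,*a,z),onz(c,*bb,z); print(p.round(4),q.round(4),np.degrees(np.arctan2(*(q-p)[1::-1])))
cv2.imwrite("pics/c2.png",cv2.resize(c["pixels"][140:460,240:460,::-1],(550,800)[:2] if 0 else (412,600),interpolation=cv2.INTER_CUBIC))
E
```

```text
lid (array([0.56007366, 0.11631861]), np.float64(0.0014972454200562987)) [40. 41. 41. 41. 43. 44. 43. 43. 45. 44. 45. 46. 45. 46. 45. 44. 44. 43.
 43. 42. 43. 43. 34. 34. 34. 34. 34. 39.]
stand (array([0.5594994 , 0.11219653]), np.float64(0.00028906293659001017)) [47. 46. 47. 45. 46. 45. 45. 44. 45. 44. 43. 43. 44. 43. 44. 44. 44. 44.
 44. 44. 44. 43. 44. 44. 43. 44. 45. 44. 45. 45. 46. 45. 47. 46. 47.]
[276 222  39  28 482] [294.96473029 235.55186722]
((5457.4990234375, 1132.13916015625), (263.0982666015625, 87.54316711425781), 10.511079788208008)
strip mean [0.54582614 0.11321521] ang -168.5703070305855
[0.501  0.0529 0.095 ] [0.6063 0.02   0.095 ] -17.349998454316218
[0.5181 0.0619 0.006 ] [0.5017 0.0108 0.006 ] -107.75868580287971
[0.5619 0.0452 0.006 ] [ 0.5483 -0.0032  0.006 ] -105.6891760107781
[ 0.5389 -0.048   0.095 ] [ 0.5327 -0.071   0.095 ] -105.06903538731132
```

View pics/c2.png

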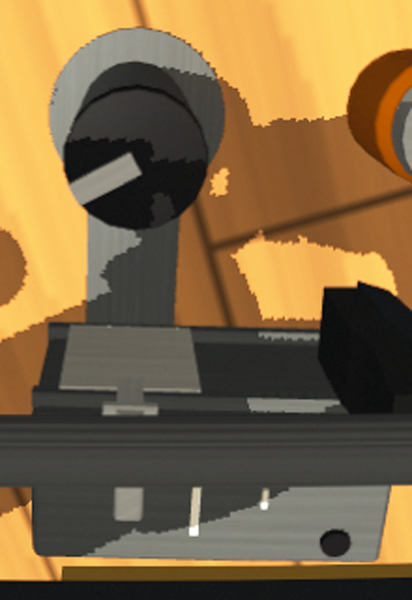

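Call:
send_rows([
  [0.56, 0.18, 1],
  [0.56, 0.18, 2],
  [0.56, 0.18, 3],
  [0.56, 0.18, 3],
  [0.56, 0.18, 3],
], spin=[0, 0, 0, 0, 0], claw=[100, 100, 100, 100, 100])

```text
time_s: 2.55
tool_pos: [0.5592, 0.1165, 0.1441]
tool_rot: [0.803, 0.596, -0.0, -0.0]
force: [1.2, 0.7, -0.6]
grip_width: 1.0
grasp_force: 0.0
```

```bash
python3 - <<'E'
from fit import *
c=cap("wrist","w2"); s=manip.get_state(); print(s["time_s"],s["tool_pos"],s["joint_vel"].round(3),totool([.559,.116,.071]))
print(proj(c,[.559,.116,.115]), proj(c,[.559-.027,.116,.115]))
o=np.hstack([cv2.resize(c["pixels"][:,:,::-1],(640,480))]); u,v=map(int,proj(c,[.559,.116,.118])); cv2.circle(o,(u,v),3,(0,0,255),-1); cv2.imwrite("pics/w2v.png",o)
E
```

```text
2.6 [0.5601444  0.11682462 0.14522173] [ 0.006 -0.011 -0.023  0.    -0.004  0.   ] [-0.04658835 -0.03810761  2.96879506]
(np.float64(304.3926457222645), np.float64(287.2023105835848)) (np.float64(253.9535578896702), np.float64(301.2973917887182))
```

View pics/w2v.png

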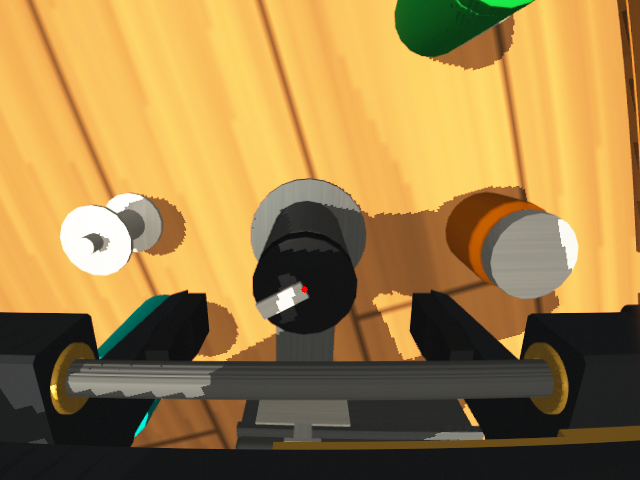

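The lid spans x 253–357 and y 237–334, and its strip runs from (305,289) to (260,312). The predicted centre matches, so I'll descend and grip.

Call:
send_rows([
  [-0.05, -0.05, 1],
  [-0.05, -0.05, 2],
  [-0.05, -0.05, 2.9],
  [-0.05, -0.05, 2.9],
  [-0.05, -0.05, 2.9],
  [-0.05, -0.05, 2.9],
  [-0.05, -0.05, 2.9],
  [-0.05, -0.05, 2.9],
  [-0.05, -0.05, 2.9],
  [-0.05, -0.05, 2.9],
], spin=[0, 0, 0, 0, 0, 0, 0, 0, 0, 0], claw=[100, 100, 100, 80, 65, 50, 50, 50, 50, 50], force=15)

```text
time_s: 3.6
tool_pos: [0.5589, 0.1171, 0.0731]
tool_rot: [0.803, 0.597, 0.001, 0.0]
force: [-1.7, 0.8, 6.8]
grip_width: 0.608
grasp_force: 15.2
```

```bash
python3 - <<'E'
from fit import *
s=manip.get_state(); print(s["time_s"],s["tool_pos"],s["force"],s["grip_width"],s["q"][5])
c=load("w2"); g=c["pixels"].astype(int); m=np.zeros(g.shape[:2],np.uint8); m[270:325,250:315]=(g[270:325,250:315].min(2)>60)
n,l,stt,ce=cv2.connectedComponentsWithStats(m); k=1+stt[1:,4].argmax(); print(stt[k])
ys,xs=np.where(l==k); P=np.array([onz(c,u,v,.118)[:2] for u,v in zip(xs,ys)])
print(cv2.minAreaRect((P*1e4).astype(np.float32)), P.mean(0)); w=np.linalg.svd(P-P.mean(0))[2][0]; print(np.degrees(np.arctan2(w[1],w[0])))
lid=edges(c,(304,285),list(range(0,120,5)),lambda p:p.max()>60,45,70); print(circ(c,lid,.115,.027))
st=edges(c,(308,238),range(190,350,5),lambda p:p[0]-p[2]>60,30,75); print(circ(c,st,.006,.046))
E
```

```text
3.6 [0.55889984 0.11713103 0.07307364] [-1.65374525  0.80842038  6.80461061] 0.6076549581053767 0.4548806979376898
[ 250  270   59   55 1358]
((5453.224609375, 1148.46923828125), (295.9465026855469, 290.46185302734375), 70.5075454711914) [0.54246592 0.11371028]
9.876860543385254
(array([0.55823385, 0.11601861]), np.float64(0.00026660307962078823))
(array([0.5595272, 0.112474 ]), np.float64(0.0002751560944222347))
```

Call:
send_rows([
  [0, 0, 0],
  [0, 0, 0],
  [0, 0, 0],
  [0, 0, 0],
  [0, 0, 0],
  [-0.04, 0.03, 0],
  [-0.1, 0.07, 0],
  [-0.1, 0.07, 0],
  [-0.1, 0.07, 0],
  [-0.1, 0.07, 0],
], spin=[-0.6, -1.8, -3.1, -4.4, -5.7, -7, -8.3, -9.4, -10.2, -10.2], claw=[50, 50, 50, 50, 50, 50, 50, 50, 50, 50], force=20)

```text
time_s: 4.6
tool_pos: [0.5612, 0.114, 0.073]
tool_rot: [0.387, 0.922, 0.001, 0.002]
force: [2.0, -0.5, 3.8]
grip_width: 0.611
grasp_force: 20.2
```

Call:
send_rows([
  [0, 0, 0],
  [0, 0, 0],
  [0, 0, 0],
  [0, 0, 0],
  [0, 0, -1],
  [0, 0, -2.5],
  [0, 0, -3.5],
  [0, 0, -3.5],
  [0, 0, -3.5],
], spin=[0, 0, 0, 0, 0, 0, 0, 0, 0], claw=[50, 75, 100, 100, 100, 100, 100, 100, 100])

```text
time_s: 5.5
tool_pos: [0.5585, 0.1139, 0.1586]
tool_rot: [0.387, 0.922, -0.0, -0.0]
force: [-0.4, -1.3, -1.6]
grip_width: 1.003
grasp_force: 0.0
```

```bash
python3 - <<'E'
from h import *
s=manip.get_state(); print(s["time_s"],s["tool_pos"],s["tool_rot"],s["q"][5])
c=cap("wrist","w3"); t=cap("top","t3"); d=cap("side","s3")
a=cv2.resize(c["pixels"],(400,300))
b=cv2.resize(t["pixels"][215:290,270:390],None,fx=3.3,fy=3.3,interpolation=cv2.INTER_CUBIC)
e=cv2.resize(d["pixels"][230:310,280:360],None,fx=3.5,fy=3.5,interpolation=cv2.INTER_CUBIC)
o=np.zeros((600,800,3),np.uint8); o[:480,:640]=c["pixels"]; o[:e.shape[0],640-120:800]=e[:,:280]; o[600-b.shape[0]:,:b.shape[1]]=b if 0 else b
cv2.imwrite("pics/m3.png",o[:,:,::-1])
E
```

```text
5.5 [0.55853188 0.11391427 0.15860933] [ 3.87120153e-01  9.22029266e-01 -4.86206806e-05 -1.32130538e-04] -0.6183491148059688
```

View pics/m3.png

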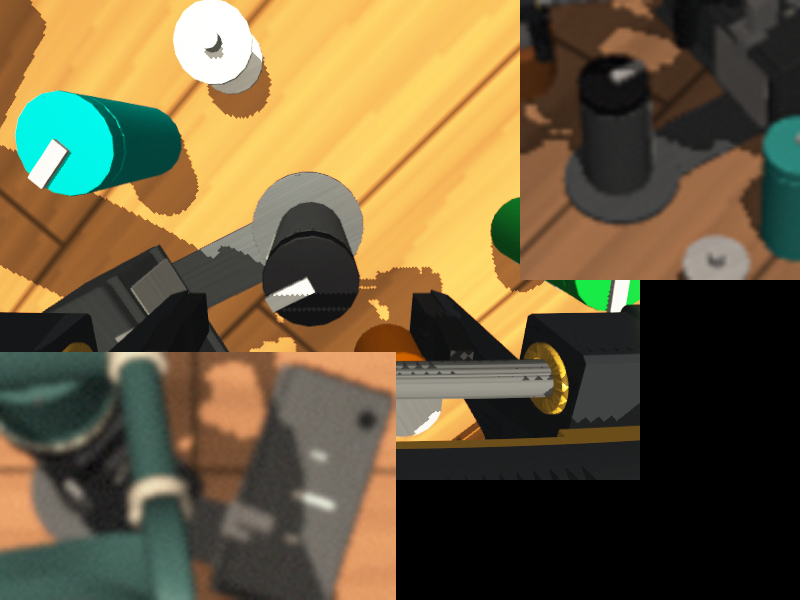

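The lid strip now points from (314,285) to (265,305) along the runway toward the scanner, and the canister stands upright on the stand. I'll check the angle numerically.

```bash
python3 - <<'E'
from fit import *
c=load("w3"); g=c["pixels"].astype(int)
lid=edges(c,(311,279),list(range(10,150,5)),lambda p:p[0]-p[2]>40 or p.max()>95,40,70); print("lid",circ(c,lid,.115,.027))
st=edges(c,(308,228),list(range(190,355,5)),lambda p:p[0]-p[2]>60,30,75); print("stand",circ(c,st,.006,.046))
cen=circ(c,lid,.115,.027)[0]
m=(g.min(2)>75).astype(np.uint8); m[:, :258]=0; m[:,325:]=0; m[:265]=0; m[315:]=0
ys,xs=np.where(m); P=np.array([onz(c,u,v,.118)[:2] for u,v in zip(xs,ys)]); r=np.hypot(*(P-cen).T); P=P[r<.0262]
print(len(P),cv2.minAreaRect((P*1e4).astype(np.float32)),P.mean(0)); w=np.linalg.svd(P-P.mean(0))[2][0]; print("pca",np.degrees(np.arctan2(*w[::-1])))
for y in range(268,314,3): print(y,''.join('#' if g[y,x].min()>150 else '+' if g[y,x].min()>75 else '-' if g[y,x].min()>55 else '.' for x in range(255,325)))
E
```

```text
lid (array([0.56307689, 0.11194578]), np.float64(0.0005813386964687143))
stand (array([0.55942163, 0.11242807]), np.float64(0.00037768694050764774))
833 ((5595.77783203125, 992.8504638671875), (260.89501953125, 104.07667541503906), 71.64478302001953) [0.55963925 0.09946492]
pca -108.0639109022276
268 --------..............................................................
271 -------...............................................................
274 -------...............................................................
277 -------..........................................-+++.................
280 -------....................................++++#######-...............
283 ----.................................-++###############+..............
286 ..............................-++++######################+............
289 ........................-+++###############################+..........
292 ..................-+++######################################-.........
295 .............-++++###++###++###+++##+++##+++##+++###++................
298 ..........++++++++++++++++++++++++++++++++++++++......................
301 ..........-++++++++++++++++++++++++++++++-............................
304 ............-++++++++++++++++++++++...................................
307 ..............-++++++++++++++.........................................
310 ................+++++++...............................................
313 ....................---...............................................
```

```bash
python3 - <<'E'
from fit import *
for f in("side0","s3"):
    c=load(f); l0=proj(c,[.56,.114,.115]); s0=proj(c,[.56,.114,.006])
    g=c["pixels"].astype(int)
    lid=edges(c,l0,list(range(180,361,6)),lambda p:p[0]-p[2]>14,5,20)
    st=edges(c,s0,list(range(35,190,6)),lambda p:p[0]-p[2]>14,8,26)
    print(f,l0,s0,circ(c,lid,.115,.027),circ(c,st,.006,.046)); 
    print(np.hypot(*(np.array(lid)-l0).T).round(),np.hypot(*(np.array(st)-s0).T).round())
t=manip.get_state();print(t["tool_pos"])
c=load("s3"); o=c["pixels"][235:305,270:350,::-1]; cv2.imwrite("pics/s3c.png",cv2.resize(o,None,fx=7,fy=7,interpolation=cv2.INTER_CUBIC))
E
```

```text
side0 (np.float64(306.6193675895713), np.float64(253.40868438949713)) (np.float64(308.07399642187266), np.float64(279.27016444650036)) (array([0.55522473, 0.12021204]), np.float64(0.0009616671636947958)) (array([0.55702484, 0.11260376]), np.float64(0.0010602057278126056))
[10.  9.  8.  8.  7.  7.  7.  7.  7.  7.  6.  6.  5.  6.  6.  6.  6.  6.
  6.  6.  6.  7.  7.  7.  7.  8.  8.  8.  8.  9.  9.] [15. 16. 16. 15. 15. 15. 14. 14. 13. 14. 14. 14. 14. 15. 14. 14. 15. 15.
 15. 16. 15. 15. 15. 15. 15. 15.]
s3 (np.float64(306.6193675895713), np.float64(253.40868438949713)) (np.float64(308.07399642187266), np.float64(279.27016444650036)) (array([0.56091401, 0.11556797]), np.float64(0.0011806476986762353)) (array([0.55702012, 0.11238773]), np.float64(0.0010014849796856498))
[10. 11. 11. 10. 10.  9. 10. 10.  9.  9.  8.  8.  7.  8.  7.  7.  7.  8.
  8.  8.  8.  9.  8.  9.  9.  9.  9. 10.  9.  9.  9.] [15. 16. 16. 15. 15. 15. 14. 14. 13. 14. 14. 14. 14. 13. 14. 14. 15. 15.
 15. 16. 15. 15. 15. 15. 15. 15.]
[0.55721615 0.11365135 0.15660526]
```

View pics/s3c.png

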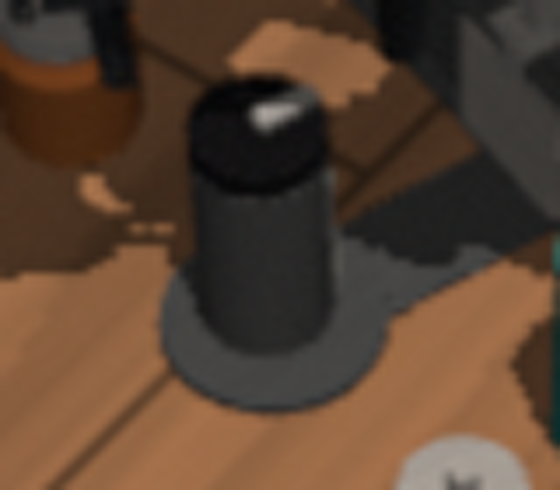

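The label isn't in view from this side, as expected, and it's on the scanner side. The canister sits about 3 mm off centre toward +x, so I'll regrip and nudge it by −3 mm in x.

Call:
send_rows([
  [0, 0, 1.5],
  [0, 0, 3],
  [0, 0, 3.5],
  [0, 0, 3.5],
  [0, 0, 3.5],
  [0, 0, 3.5],
  [0, 0, 3.5],
  [0, 0, 3.5],
  [0, 0, 3.5],
], spin=[0, 0, 0, 0, 0, 0, 0, 0, 0], claw=[100, 100, 90, 75, 60, 50, 50, 50, 50], force=15)

```text
time_s: 6.55
tool_pos: [0.5605, 0.1141, 0.0734]
tool_rot: [0.387, 0.922, 0.001, 0.002]
force: [-1.3, -1.0, 6.0]
grip_width: 0.607
grasp_force: 15.0
```

Call:
send_rows([
  [0.04, -0.04, 0],
  [0.09, -0.09, 0],
  [0.09, -0.09, 0],
  [0.09, -0.09, 0],
  [0.09, -0.09, 0],
  [0.09, -0.09, 0],
  [0.09, -0.09, 0],
  [0.09, -0.09, -1.5],
  [0.09, -0.09, -3.5],
  [0.09, -0.09, -3.5],
], spin=[0, 0, 0, 0, 0, 0, 0, 0, 0, 0], claw=[50, 50, 50, 50, 70, 100, 100, 100, 100, 100])

```text
time_s: 7.55
tool_pos: [0.5599, 0.1147, 0.1657]
tool_rot: [0.387, 0.922, 0.003, 0.005]
force: [0.1, -0.5, 1.1]
grip_width: 0.997
grasp_force: 0.0
```

Call:
send_rows([
  [0, 0, -1],
  [0, 0, -1],
  [0, 0, -1],
], spin=[0, 0, 0], claw=[100, 100, 100])

```text
time_s: 7.85
tool_pos: [0.5554, 0.1139, 0.1832]
tool_rot: [0.387, 0.922, -0.0, -0.0]
force: [-0.4, 0.2, -0.4]
grip_width: 1.001
grasp_force: 0.0
```

```bash
python3 - <<'E'
from fit import *
c=cap("side","s4"); l0=proj(c,[.56,.114,.115]); s0=proj(c,[.56,.114,.006])
lid=edges(c,l0,list(range(180,361,6)),lambda p:p[0]-p[2]>14,5,20); print(circ(c,lid,.115,.027))
c=cap("wrist","w4"); g=c["pixels"].astype(int)
l0=np.array(proj(c,[.56,.1125,.115])); s0=np.array(proj(c,[.5594,.1125,.006])); print(l0,s0)
lid=edges(c,l0,list(range(10,150,5)),lambda p:p[0]-p[2]>40 or p.max()>95,33,60); L=circ(c,lid,.115,.027); print("lid",L)
print("stand",circ(c,edges(c,s0,list(range(190,355,5)),lambda p:p[0]-p[2]>60,30,75),.006,.046))
m=(g.min(2)>75)*1; ys,xs=np.where(m[240:320,250:330]); P=np.array([onz(c,u+250,v+240,.118)[:2] for u,v in zip(xs,ys)]); P=P[np.hypot(*(P-L[0]).T)<.0262]
w=np.linalg.svd(P-P.mean(0))[2][0]; print(len(P),"pca",np.degrees(np.arctan2(*w[::-1])),P.mean(0))
s=manip.get_state(); print(s["time_s"],s["tool_pos"],s["q"])
cv2.imwrite("pics/w4v.png",c["pixels"][150:480,:,::-1])
E
```

```text
(array([0.56011428, 0.11528413]), np.float64(0.001007885165498808))
[312.1933579 266.2522376] [310.86813609 224.96149463]
lid (array([0.56167487, 0.11192196]), np.float64(0.000987310686393002))
stand (array([0.55968953, 0.11242631]), np.float64(0.00034588408248117675))
687 pca -108.99550059662879 [0.55839219 0.09945139]
7.95 [0.55454531 0.11376247 0.18200442] [ 1.58350671e-01  1.04023685e-01  1.89959635e+00 -2.24486577e-05
  1.14096543e+00 -6.17624453e-01]
```

The canister is within about 2–3 mm of centre, with the label within about 1° of the window, upright and released. Now for the tab.

Call:
send_rows([
  [-2.44, -4.65, -0.3],
  [-2.44, -4.65, -0.3],
  [-2.44, -4.65, -0.3],
  [-2.44, -4.65, -0.3],
  [-2.44, -4.65, -0.3],
  [-2.44, -4.65, -0.3],
  [-2.44, -4.65, -0.3],
  [-2.44, -4.65, -0.3],
  [-2.44, -4.65, -0.3],
  [-2.44, -4.65, -0.3],
], spin=[1.3, 2.6, 3.9, 5.2, 6.5, 7.8, 9.1, 10.3, 10.3, 10.3], claw=[100, 100, 90, 80, 70, 60, 60, 60, 60, 60])

```text
time_s: 8.95
tool_pos: [0.5147, -0.011, 0.1902]
tool_rot: [0.805, 0.594, -0.001, -0.001]
force: [0.3, -0.4, 0.2]
grip_width: 0.603
grasp_force: 0.0
```

```bash
python3 - <<'E'
from h import *
c=cap("wrist","w5"); s=manip.get_state(); print(s["time_s"],s["tool_pos"],s["tool_rot"],proj(c,[.515,-.011,.132]))
cv2.imwrite("pics/w5v.png",c["pixels"][:,:,::-1])
E
```

```text
9.0 [ 0.51489265 -0.01097218  0.19046531] [ 8.04870091e-01  5.93450405e-01 -6.53972414e-04 -5.70956025e-04] (np.float64(305.6412632733117), np.float64(266.89144091210466))
```

View pics/w5v.png

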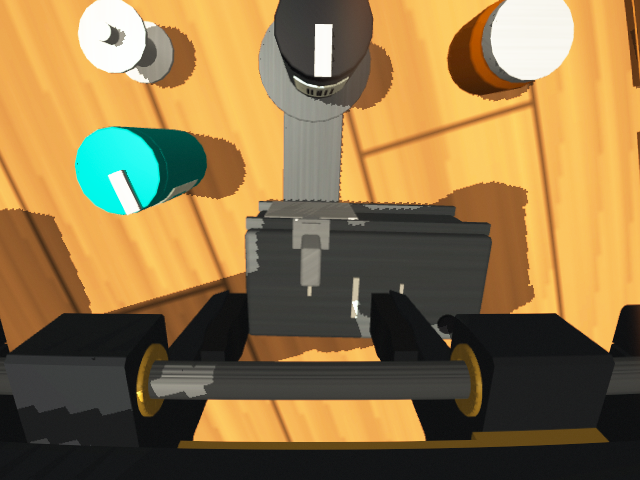

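The strip points straight down the runway, and the label peeks out at (322,88) on the scanner side. The tab top is at about (311,268), roughly 3 mm further along +y than predicted. Its closed mark is at (309,291), the half mark at (355,298) and the open mark at (402,288). I'll descend and grip.

Call:
send_rows([
  [0, 0.12, 1],
  [0, 0.12, 2],
  [0, 0.12, 3],
  [0, 0.12, 3.5],
  [0, 0.12, 3.5],
  [0, 0.12, 3.5],
  [0, 0.12, 3.5],
  [0, 0.12, 3.5],
  [0, 0.12, 3.5],
], spin=[0, 0, 0, 0, 0, 0, 0, 0, 0], claw=[60, 60, 60, 60, 60, 45, 30, 15, 5], force=30)

```text
time_s: 9.9
tool_pos: [0.5192, -0.012, 0.1051]
tool_rot: [0.806, 0.592, 0.001, 0.001]
force: [-0.0, -1.3, 0.2]
grip_width: 0.257
grasp_force: 0.0
```

Call:
send_rows([
  [0, 0, 0],
  [0, 0, 0],
  [0, 0, 0],
], spin=[0, 0, 0], claw=[0, 0, 0])

```text
time_s: 10.2
tool_pos: [0.5179, -0.0118, 0.1044]
tool_rot: [0.806, 0.592, -0.0, -0.0]
force: [-3.9, 1.6, 4.9]
grip_width: 0.136
grasp_force: 30.0
```

```bash
python3 - <<'E'
from h import *
s=manip.get_state(); print(s["time_s"],s["tool_pos"],s["force"],s["grip_width"],s["grasp_force"])
c=load("w5")
for a,b,z in[((315.5,25),(315.5,76),.118),((331.5,25),(331,76),.118),((284.5,125),(284,195),.0),((343,125),(339,195),.0),((246.5,220),(490.5,225),.095)]:
    p,q=onz(c,*a,z),onz(c,*b,z); print(p.round(4),q.round(4),np.degrees(np.arctan2(*(q-p)[1::-1])).round(2))
E
```

```text
10.2 [ 0.51794524 -0.01175135  0.10439835] [-3.88971717  1.64274707  4.88784728] 0.13636452421095765 29.98307878151536
[0.5584 0.1115 0.118 ] [0.551  0.0873 0.118 ] -106.93
[0.5665 0.109  0.118 ] [0.5591 0.0848 0.118 ] -106.99
[0.5208 0.0736 0.    ] [0.5015 0.0161 0.    ] -108.55
[0.569  0.0588 0.    ] [0.549  0.0015 0.    ] -109.22
[0.4831 0.0194 0.095 ] [ 0.6378 -0.0316  0.095 ] -18.26
```

The tab is gripped at 12 mm width. Sliding it by 32 mm (1.28 units along tool y).

Call:
send_rows([
  [0, 0.1, 0],
  [0, 0.3, 0],
  [0, 0.5, 0],
  [0, 0.7, 0],
  [0, 0.9, 0],
  [0, 1.1, 0],
  [0, 1.2, 0],
  [0, 1.28, 0],
  [0, 1.28, 0],
  [0, 1.28, 0],
], spin=[0, 0, 0, 0, 0, 0, 0, 0, 0, 0], claw=[0, 0, 0, 0, 0, 0, 0, 0, 0, 0])

```text
time_s: 11.2
tool_pos: [0.5468, -0.0214, 0.1044]
tool_rot: [0.806, 0.592, -0.002, -0.001]
force: [-9.5, 0.3, 9.6]
grip_width: 0.137
grasp_force: 30.0
```

Call:
send_rows([
  [0, 0, 0],
  [0, 0, 0],
  [0, 0, 0],
], spin=[0, 0, 0], claw=[0, 0, 0])

```text
time_s: 11.5
tool_pos: [0.5468, -0.0214, 0.1044]
tool_rot: [0.806, 0.592, -0.002, -0.001]
force: [-9.4, 1.0, 10.8]
grip_width: 0.131
grasp_force: 30.0
```

```bash
python3 - <<'E'
from h import *
c=cap("wrist","w6"); s=manip.get_state(); d=s["tool_pos"]-np.array([.5179,-.0118,.1044]); u=np.array([.9535,-.3015,0])
print(s["time_s"],s["tool_pos"],"travel",d@u,"F along",s["force"]@u,s["force"],s["grip_width"],s["grasp_force"])
o=cv2.resize(c["pixels"][180:480,150:550,::-1],(800,600),interpolation=cv2.INTER_CUBIC); cv2.imwrite("pics/w6v.png",o)
E
```

```text
11.55 [ 0.5467617  -0.02136966  0.10436381] travel 0.030404888348157116 F along -8.927727895230221 [-9.28153606  0.25798761 10.02166271] 0.13415522797263668 29.982531401328743
```

View pics/w6v.png

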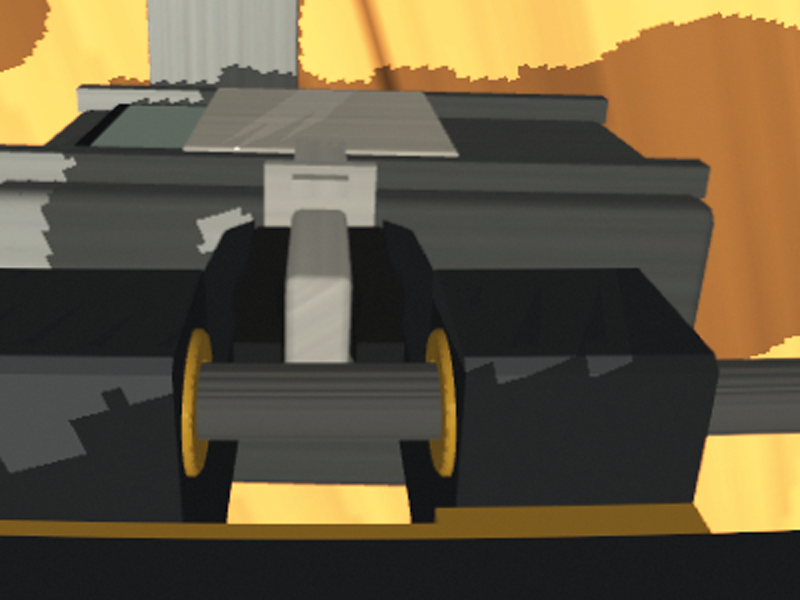

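```bash
python3 - <<'E'
from h import *
c=load("w5"); u=np.array([.9535,-.3015,0]); g=c["pixels"].astype(int)
for n,(u0,u1,v0,v1) in dict(closed=(304,315,288,296),half=(348,362,280,300),open=(396,408,284,294)).items():
    w=np.clip(g[v0:v1,u0:u1].min(2)-90,0,None); ys,xs=np.mgrid[v0:v1,u0:u1]; p=onz(c,(xs*w).sum()/w.sum(),(ys*w).sum()/w.sum(),.095); print(n,p.round(4),(p@u).round(4),w.sum())
print("tab top w5",onz(c,311,268,.132)@u)
print("grip",np.array([.5179,-.0118,0])@u,"now",manip.get_state()["tool_pos"]@u)
w=load("w6"); T=lambda x,y,z:(onz(w,150+x/2,180+y/2,z)@u).round(4)
print("w6 tab top far/near edge mid",T(321,210,.132),T(318,278,.132))
E
```

```text
closed [ 0.5076 -0.0414  0.095 ] 0.4965 1909
half [ 0.5388 -0.0496  0.095 ] 0.5287 8158
open [ 0.5698 -0.0583  0.095 ] 0.5609 2125
tab top w5 0.4974790352907192
grip 0.49737535000000005 now 0.5277802383481571
w6 tab top far/near edge mid 0.5306 0.5302
```

The travel is about 30.4–31.3 mm, with a spring force of about 9 N as expected at half. A small +0.8 mm trim, settle, then hand in.

Call:
send_rows([
  [0, 0.03, 0],
  [0, 0.03, 0],
  [0, 0.03, 0],
  [0, 0.03, 0],
  [0, 0.03, 0],
], spin=[0, 0, 0, 0, 0], claw=[0, 0, 0, 0, 0])

```text
time_s: 12.05
tool_pos: [0.5474, -0.0216, 0.1044]
tool_rot: [0.806, 0.592, -0.002, -0.002]
force: [-10.0, 0.3, 10.7]
grip_width: 0.127
grasp_force: 30.0
```

```bash
python3 - <<'E'
from h import *
s=manip.get_state(); u=np.array([.9535,-.3015,0]); print(s["time_s"],s["tool_pos"]@u-.4974,s["force"],s["grasp_force"],s["joint_vel"].round(4))
print(manip.finish_job())
E
```

```text
12.05 0.031022819827549564 [-9.96841847  0.27709963 10.70485208] 29.98312714509666 [-0.0009 -0.0005 -0.0012 -0.0012 -0.0003 -0.0007]
the job is handed in; nothing more can be done
None
```

I handed the job in at 12 s, with no verdict returned: the canister's label faces the window to within about 1°, upright, released and 2–3 mm off the stand's centre, and the fingers hold the shutter about 31 mm open (half is 32 mm).

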